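Spin-test a cup on the banding wheel and park its handle at the pen

TASK

Check that the cup runs true on the banding wheel before it is lined: with a fingertip flick the wheel into a brisk spin and let it coast untouched while the cup's handle goes past the pen of the lining gauge at least once. When the handle next comes round, brake the wheel with a fingertip on its head so that it stays at rest with the handle pointing straight at the pen, then take the hand away. Touch only the wheel: the cup must ride along without being touched, shifted or lifted, and the gauge and everything else on the table stay as they are.

Things in the scene. Friction and masses are not known exactly. Their poses are not given: they have to be found in the camera images.
- wheel_base: Grey cast foot of the banding wheel (a decorator's turntable), fixed to the table: round foot 160 mm across, 11 mm high at its edge, with a central column. Origin on the table on the wheel's vertical axis, z up; its x axis points level from the wheel's axis towards the gauge's pen, so the handle is on the mark when it lies along this +x axis.
- wheel (a joint): Turn of the wheel head about its vertical axis, rad, counter-clockwise from above positive, unlimited, counting whole turns; it starts anywhere. It runs on a ball bearing, freely either way (inertia about 0.010 kg m2), loses roughly 0.2 to 0.5 rad/s of its speed each second, and stays where it is stopped.
- wheel_top (a point): Centre of the wheel head's flat top face, on the axis, 85 mm above the table. The head is a smooth dark anodised disc, 250 mm across, 12 mm thick, rigid downwards, without grips: a finger turns or brakes it by rubbing friction (coefficient near 1). Its top is bare from 70 mm off the axis out to the rim at 125 mm.
- cup: Plain white cup standing loose on the centre of the wheel head, carried round with it by friction: 84 mm across at the rim, 52 mm at the foot, 66 mm high, about 240 g, with one ear handle. Origin at the centre of its underside, z up, x axis towards the handle.
- cup_handle (a point): Outermost point of the cup's handle, 70 mm from the cup's axis and 36 mm above its foot; the handle is 8 mm thick and spans 14 to 56 mm above the foot.
- gauge: Lining gauge, fixed to the table beside the wheel: dark iron foot 75 x 56 x 20 mm, upright steel column 13 mm thick to 205 mm above the table, and a level arm with a pale wooden pen that points at the wheel's axis 121 mm above the table. Origin at the centre of the foot's underside; its -x axis points at the wheel's axis.
- pen_tip (a point): Tip of the gauge's pen, 78 to 98 mm from the wheel's axis and 36 mm above the wheel head; the cup's handle passes clear in front of it.
- ink_bottle: Bystander: small amber jar of ink near the gauge, 44 mm across, 68 mm high; origin under its centre.
- spare_cup: Bystander: a second white cup of the same kind, standing on the table beside the gauge; origin under its centre, x axis towards its handle.
- brush: Bystander: brush 187 mm long, 9 mm thick, lying on the table by the wheel; origin under its middle, x axis towards the bristles.
- sprayer: Bystander: clear spray bottle, 76 mm across, 159 mm high; origin under its centre.
- water_jar: Bystander: glass beaker, 68 mm across, 85 mm high; origin under its centre.
- marker: Bystander: marker pen 136 mm long, 15 mm thick, lying on the table; origin under its middle.
- ink_flask: Bystander: black bottle with a white cap, 60 mm across, 150 mm high; origin under its centre.
Not all that is in view belongs to the job. What is shaped like the cup but purple, turquoise or yellow is not meant.

How it is judged (in metres and radians):
On the way, in this order (a step that is already met when the one before it is completed fails the run):
1. the wheel has been flicked and spins free, untouched, faster than 0.5 rad/s (handle not yet at the pen) ((velocity of joint wheel above 0.5 rad/s or velocity of joint wheel below -0.5 rad/s) and contact force between the fingers and wheel_base below 0.05 N and x of cup_handle in the frame of wheel_base below 0.06 m), for 0.03 s.
2. still untouched, the handle goes past the pen ((velocity of joint wheel above 0.2 rad/s or velocity of joint wheel below -0.2 rad/s) and contact force between the fingers and wheel_base below 0.05 N and x of cup_handle in the frame of wheel_base above 0.064 m).
3. still untouched, the handle goes on round to the far side ((velocity of joint wheel above 0.2 rad/s or velocity of joint wheel below -0.2 rad/s) and contact force between the fingers and wheel_base below 0.05 N and x of cup_handle in the frame of wheel_base below -0.05 m).
4. a fingertip on the wheel brings it to rest as the handle comes round again (within 60 degrees of the pen) (contact force between the fingers and wheel_base above 0.1 N and velocity of joint wheel between -0.3 and 0.3 rad/s and x of cup_handle in the frame of wheel_base above 0.035 m), for 0.05 s.
At the end, for the whole second after the job is handed in: The wheel is at rest (below 0.03 rad/s) with the cup's handle pointing at the pen to within 10 degrees; the cup still stands upright on the wheel within 8 mm of its centre; all the bystanders are within 20 mm of where they stood (x of cup_handle in the frame of wheel_base above 0.05 m and y of cup_handle in the frame of wheel_base between -0.0122 and 0.0122 m and velocity of joint wheel between -0.03 and 0.03 rad/s and linear speed of cup below 0.02 m/s and horizontal distance between cup and wheel_top below 0.008 m and angle between cup's own z axis and vertical below 0.05 rad and height (world z) of cup between 0.082 and 0.089 m and distance of each of ink_bottle, spare_cup, brush, sprayer, water_jar, marker, ink_flask from where it was at the start of the episode below 0.02 m); the robot touches nothing.
It fails at once if the cup is touched by the robot (contact force between any of the fingers, the arm and cup above 0.3 N).
It fails at once if the wheel is touched with anything but the fingers (contact force between the arm and wheel_base above 0.5 N).
It fails at once if the cup is lifted or shifted off the middle of the wheel (horizontal distance between cup and wheel_top above 0.012 m or height (world z) of cup above 0.092 m).
It fails at once if the gauge is touched by the robot (contact force between any of the fingers, the arm and gauge above 0.5 N).
It fails at once if a bystander is moved by more than 20 mm (distance of any of ink_bottle, spare_cup, brush, sprayer, water_jar, marker, ink_flask from where it was at the start of the episode above 0.02 m).
It also fails if it takes over 54 s, if anything falls off the work surface, if the arm or the gripper's body presses on something with over 40 N, if the wrist force passes 120 N, or if a joint passes its speed limit or range.

ROBOT

A 6-joint arm with a two-finger parallel gripper is mounted at the origin on the work surface. World frame = base frame: x ahead of the robot, y to its left, z up, the work surface at z = 0. Lengths are in mm, angles in rad, forces in N, time in s.
With the tool pointing down it reaches from about 350 to 875 mm from the base axis. Payload 4.2 kg.
Tool frame: the origin (TCP) lies between the finger pads; the fingertips stand 11 mm ahead of it and the grasp point (between the pads) lies 8 mm behind it; z points along the fingers, y is the direction in which the jaws open and shut (so a half turn about z gives the same grasp; the last joint's range is limited). The gripper opens to 85 mm and grips with 20 to 120 N. Pads are 22 mm wide; open, the fingers measure 114 mm over their backs; the gripper's body (76 mm by 85 mm) begins 54 mm behind the grasp point. The pads swing forward as they close: fully open they stand 13 mm farther back than shut.
Start: joints at [1.397, 0.385, 0.008, 0, -1.194, -0.259], TCP at [262.1, 567.365, 242.312] pointing down, gripper open.
Joint ranges: [-3.14, 3.14], [-1.21, 2.06], [-1.07, 1.41], [-3.16, 2.05], [-2.99, -0.16], [-3.1, 3.1]. Speed limits (rad/s): [2.79, 2.79, 3.14, 3.14, 3.14, 3.14].

INTERFACE

Orientations are given as a unit quaternion [x, y, z, w].
In Python, from bench import * gives the robot as it stands.
- The arm moves only by the tool servo_tool, never from a script. Its argument "rows" is a list of rows, each a list of 7 numbers: the opening, from 0 (shut) to 1 (fully open), then the shift along the tool's x, y, z in cm, then the turn, a rotation vector about the tool's x, y, z in degrees. A call has 1 to 12 rows; each row shifts and turns the commanded pose from where the row before left it, along the tool's axes as they then stand; what a row does not reach is not made up. A row lasts 1/10 s, in which the tool goes at most 50 mm and 8.59 degrees, less where a joint would pass 70% of its speed; a pose out of reach is approached as far as the arm can. A call is refused whole if a number of a shift passes 5 or a number of a turn 8.59, either way. A call with a gripper value outside its range is refused whole. The fingers move at their own pace and stop on an object; the grip force is fixed at half the most. Time passes only in rows, so rows that do not move let the fingers close. It gives the time, the measured TCP pose, the force and the opening at its end, in the units of the state.
- read_state(): the state, without advancing time (a new reading comes with each control period).
- get_image(name): name is "side" or "top"; returns a dict with "image" (400x640x3 uint8, red, green, blue), "mtx" (3x3 intrinsics, pixels), "k1" (the pictures are not rectified: a ray, as slopes to the right and down, at radius r is drawn at 1 + k1 r^2 times it, then the intrinsics apply), "extrinsics" (4x4, takes a point from camera to world coordinates). Camera axes: x right, y up, looking along -z (the intrinsics and any distortion apply to the point x, -y, -z); pixel columns grow to the right and rows downward; lengths in mm; the calibration is good to about 2 mm. A picture is of the moment at which its call begins. There is no depth.
- job_done(): hands the job in, once; it reports no verdict.
The state is a dict: "clock": time; "joints": joint angles; "joint_vel": joint speeds; "joint_efforts": joint torques, N m; "position": TCP position; "ee_rot": TCP orientation; "contact_force": force on the tool from outside, world axes, zero at the start; "wrist_torque": the same for the moment, N m; "gripper_width": finger opening in mm.
Only numpy, scipy, OpenCV 4.12 (cv2) and the standard library are available. Lean on these libraries where they do the work, as an engineer would, in place of code of your own. Each camera call takes 0.05 s, during which the arm holds its last target. There are 200 camera calls.

## Working session

There is one attempt and no reset: what is moved stays moved. The work goes in short steps, Python scripts to look and compute and a tool call to move; the robot and the scene stay as the last step left them, time stands still between calls to the robot, and variables do not carry over. Pictures are saved under pics/ and viewed, about 8 in all and at most 12, crops included, and the job is handed in when it is done.

Besides the shell and the picture viewer there is one more tool, called as name([rows], argument=value, ...), one row to a line, values as JSON. servo_tool: Moves the arm, as the interface text tells. Its arguments: {"type":"object","properties":{"rows":{"type":"array","items":{"type":"array","items":{"type":"number"}}}},"required":["rows"]}

```bash
mkdir -p pics; cat > h.py <<'E'
from bench import *
import numpy as np, cv2
def proj(c,P):
    P=np.atleast_2d(P).astype(float); T=np.linalg.inv(c["extrinsics"])
    q=P@T[:3,:3].T+T[:3,3]; s=np.c_[q[:,0]/-q[:,2],-q[:,1]/-q[:,2]]
    r2=(s**2).sum(1,keepdims=True); s=s*(1+c["k1"]*r2)
    return s@np.array(c["mtx"])[:2,:2].T+np.array(c["mtx"])[:2,2]
def ray(c,uv,z):
    uv=np.atleast_2d(uv).astype(float); K=np.array(c["mtx"]); d=(uv-K[:2,2])/[K[0,0],K[1,1]]; s=d.copy()
    for _ in range(20): s=d/(1+c["k1"]*(s**2).sum(1,keepdims=True))
    E=np.array(c["extrinsics"]); w=np.c_[s[:,0],-s[:,1],-np.ones(len(s))]@E[:3,:3].T; o=E[:3,3]
    return o+w*((z-o[2])/w[:,2])[:,None]
def snap(n,f):
    c=get_image(n); cv2.imwrite("pics/"+f,c["image"][:,:,::-1]); return c
E
python3 - <<'E'
from h import *
for n in("top","side"):
    c=snap(n,n+"0.png"); print(n,c["k1"],np.round(c["extrinsics"],3).tolist(),np.round(c["mtx"]).tolist())
s=read_state();print(s)
E
```

```text
top -0.058564392809951384 [[0.025, 0.987, -0.157, 327.193], [-1.0, 0.025, 0.001, 11.041], [0.005, 0.157, 0.988, 1471.301], [0.0, 0.0, 0.0, 1.0]] [[504.0, 0.0, 320.0], [0.0, 504.0, 202.0], [0.0, 0.0, 1.0]]
side 0.006748199380236691 [[-0.985, 0.123, -0.118, 411.861], [-0.17, -0.632, 0.756, 915.495], [0.019, 0.765, 0.644, 880.67], [0.0, 0.0, 0.0, 1.0]] [[414.0, 0.0, 317.0], [0.0, 414.0, 197.0], [0.0, 0.0, 1.0]]
{'clock': 0.1, 'joints': array([ 1.39657250e+00,  3.85458262e-01,  6.78666606e-03, -4.23581366e-04,
       -1.19402382e+00, -2.58625142e-01]), 'joint_vel': array([ 9.27091734e-05, -1.89011759e-03,  2.68535643e-03,  1.39935426e-03,
       -1.37036160e-03,  1.41145860e-03]), 'joint_efforts': array([-8.47386400e-04, -3.93321204e+01,  1.88928491e+01,  4.19789001e+00,
       -2.61667388e-03,  2.63326854e-06]), 'position': array([261.92453206, 566.92142912, 241.3550382 ]), 'ee_rot': array([ 9.76654258e-01, -2.14815082e-01, -1.56626194e-04,  9.57003851e-04]), 'contact_force': array([-0.30154207,  0.08334029,  0.29304311]), 'wrist_torque': array([ 0.03702799, -0.00563405, -0.02707967]), 'gripper_width': 85.39591524610384}
```

View pics/top0.png

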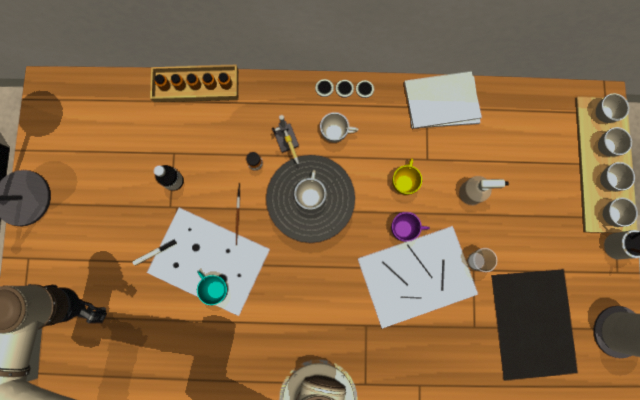

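View pics/side0.png

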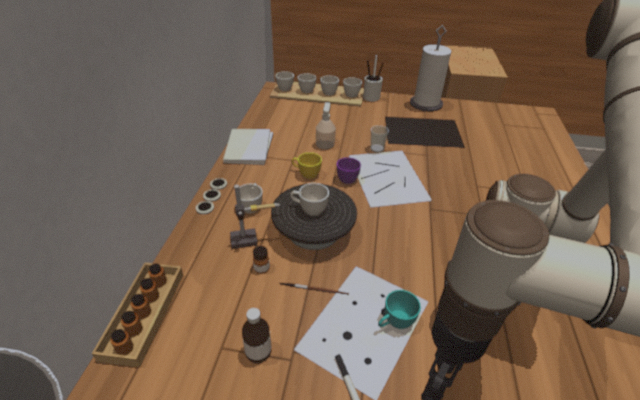

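Top view: the wheel is centred near (310,198) and the cup's handle points up to about (313,173). The pen runs from the gauge at (287,138) to a tip near (297,163). The side view agrees, with the robot-facing side of the wheel free. Now I'll measure.

```bash
python3 - <<'E'
from h import *
c=get_image("top"); im=cv2.cvtColor(c["image"],cv2.COLOR_RGB2BGR); hsv=cv2.cvtColor(im,cv2.COLOR_BGR2HSV)
m=((hsv[...,1]<90)&(hsv[...,2]<120)).astype(np.uint8); z=np.zeros_like(m); z[140:255,255:368]=1; m*=z
m=cv2.morphologyEx(m,cv2.MORPH_OPEN,np.ones((3,3)))
cs=max(cv2.findContours(m,cv2.RETR_EXTERNAL,2)[0],key=cv2.contourArea); h=cv2.convexHull(cs)
pts=h[:,0].astype(float); w=ray(c,pts,85)[:,:2]
# circle fit with trimming
ok=np.ones(len(w),bool)
for _ in range(5):
    A=np.c_[2*w[ok],np.ones(ok.sum())]; s=np.linalg.lstsq(A,(w[ok]**2).sum(1),rcond=None)[0]; r=np.sqrt(s[2]+s[:2]@s[:2])
    e=abs(np.hypot(*(w-s[:2]).T)-r); ok=e<max(2.5,np.median(e)*2)
print("wheel",s[:2],r,ok.sum(),len(w))
C=s[:2]
for nm,uv,zz in(("handle",(313,174),121),("pen tip",(297,163),121),("penback",(289,141),121)):
    p=ray(c,uv,zz)[0,:2]-C; print(nm,p,np.hypot(*p),np.degrees(np.arctan2(p[1],p[0])))
print(proj(c,[[C[0],C[1],85],[C[0],C[1],151],[0,0,0]]))
big=cv2.resize(im[110:250,240:380],None,fx=4.2,fy=4.2,interpolation=cv2.INTER_CUBIC); cv2.imwrite("pics/crop1.png",big)
E
```

```text
wheel [559.04718432  36.58197546] 122.28029125669248 38 38
handle [60.07696432 -6.33001243] 60.409524901883294 -6.014779980154893
pen tip [89.81368029 38.43773446] 97.69317580359137 23.169565652721527
penback [151.69223459  62.60092084] 164.10182608112697 22.42514427145482
[[310.25633609 197.75945579]
 [309.91478733 193.65470174]
 [318.24964785 399.55483451]]
```

View pics/crop1.png

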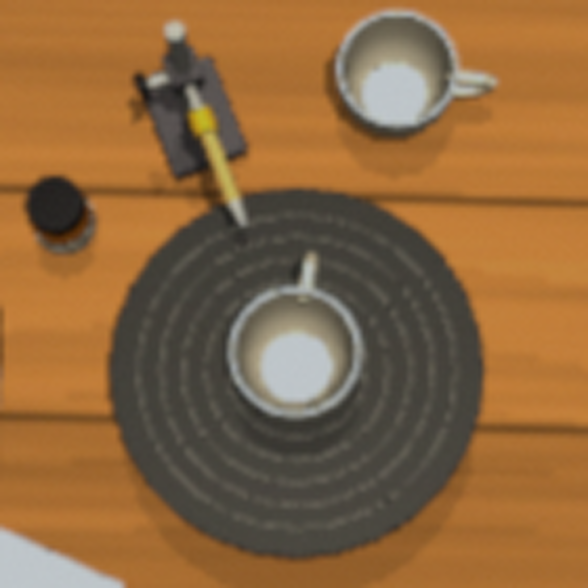

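The pen bearing is about 22.5° and the handle about -7°. The wheel centre is (559, 37), and its fitted radius is 122 mm against 125 expected. I'll square up the tool and move over the wheel's near side with the gripper shut.

servo_tool([
  [0, 0, 0, 0, 0, 0, -8.27],
  [0, 0, 0, 0, 0, 0, -8.27],
  [0, 0, 0, 0, 0, 0, -8.27],
  [0, 0, 0, 0, 0, 0, 0],
])

```text
clock: 0.55
position: [262.0, 567.2, 241.9]
ee_rot: [1.0, -0.0, -0.0, 0.0]
contact_force: [-0.2, -0.1, -0.2]
gripper_width: 28.1
```

servo_tool([
  [0, 1.59, 4.42, 0, 0, 0, 0],
  [0, 1.59, 4.42, 0, 0, 0, 0],
  [0, 1.59, 4.42, 0, 0, 0, 0],
  [0, 1.59, 4.42, 0, 0, 0, 0],
  [0, 1.59, 4.42, 0, 0, 0, 0],
  [0, 1.59, 4.42, 0, 0, 0, 0],
  [0, 1.59, 4.42, 0, 0, 0, 0],
  [0, 1.59, 4.42, 0, 0, 0, 0],
  [0, 1.59, 4.42, 0, 0, 0, 0],
  [0, 1.59, 4.42, 0, 0, 0, 0],
  [0, 1.59, 4.42, 0, 0, 0, 0],
  [0, 1.59, 4.42, 0, 0, 0, 0],
])

```text
clock: 1.75
position: [453.2, 35.1, 242.6]
ee_rot: [1.0, -0.002, 0.0, -0.0]
contact_force: [0.9, 0.7, -0.4]
gripper_width: 0.1
```

servo_tool([
  [0, 0, 0, 0, 0, 0, 0],
  [0, 0, 0, 0, 0, 0, 0],
])

```text
clock: 1.95
position: [453.0, 35.9, 242.1]
ee_rot: [1.0, -0.003, -0.0, -0.0]
contact_force: [-0.1, 0.2, -0.5]
gripper_width: 0.1
```

servo_tool([
  [0, 0.9, 2.72, 0, 0, 0, 0],
  [0, 0.9, 2.72, 0, 0, 0, 0],
  [0, 0, 0, 4.3, 0, 0, 0],
  [0, 0, 0, 4.3, 0, 0, 0],
  [0, 0, 0, 4.3, 0, 0, 0],
  [0, 0, 0, 0, 0, 0, 0],
  [0, 0, 0, 0, 0, 0, 0],
])

```text
clock: 2.65
position: [471.5, -16.4, 113.9]
ee_rot: [1.0, 0.001, -0.0, 0.0]
contact_force: [0.3, 0.2, 0.5]
gripper_width: 0.1
```

```bash
cat >> h.py <<'E'
C=np.array([559.,36.6]); PEN=22.5
def handle(n="top",c=None):
    """handle angle relative to pen (deg), blob radius, pixels"""
    t=read_state()["clock"]; c=c or get_image(n); hsv=cv2.cvtColor(c["image"],cv2.COLOR_RGB2HSV)
    v,u=np.mgrid[0:400,0:640]; sel=(abs(u-310)<60)&(abs(v-200)<60) if n=="top" else (abs(u-315)<70)&(abs(v-205)<60)
    uv=np.c_[u[sel],v[sel]]; w=ray(c,uv,121)[:,:2]-C; r=np.hypot(*w.T); px=hsv[sel]
    k=(r>51)&(r<73)&(px[:,2]>125)&(px[:,1]<90); 
    if k.sum()<3: return t,None,k.sum()
    z=(w[k,0]+1j*w[k,1])/r[k]; a=z.mean()
    return round(t,3),round((np.degrees(np.angle(a))-PEN+180)%360-180,1),round(abs(a),3),int(k.sum())
E
python3 - <<'E'
from h import *
print(handle()); s=read_state(); print(s["position"],s["contact_force"])
c=snap("top","t1.png"); im=cv2.imread("pics/t1.png")
for i,p in enumerate(((297.9,162.9),(287.6,135.7),(313.8,171))):
    q=ray(c,p,121)[0,:2]-C; print(q,np.hypot(*q),np.degrees(np.arctan2(*q[::-1])))
cv2.imwrite("pics/t1c.png",cv2.resize(im[100:300,220:420],None,fx=3,fy=3))
E
```

```text
(2.65, np.float64(131.7), np.float64(0.769), 235)
[472.53725919 -16.23401849 115.10263847] [ 0.69848086 -0.18322379  1.39454694]
[90.20587237 35.95751061] 97.1084032412517 21.733020700016834
[166.83178505  67.00105273] 179.78316264859055 21.88081087377295
[68.5767329  -8.31151188] 69.07857500416976 -6.910552439387096
```

View pics/t1c.png

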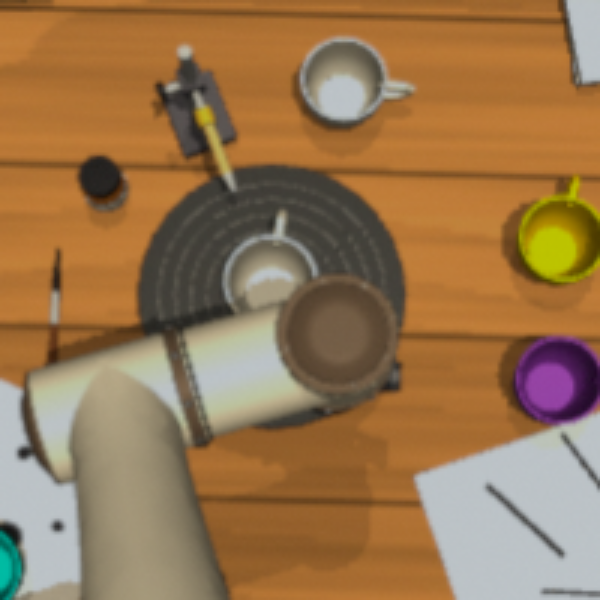

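The crop shows the hand over the near side. The arm hides the near half of the wheel but leaves the front half and the pen clear, so I'll limit handle detection to the front sector. Re-measured pen bearing is 21.8°. Now touching down.

servo_tool([
  [0, 0, 0, 1.3, 0, 0, 0],
  [0, 0, 0, 0.3, 0, 0, 0],
  [0, 0, 0, 0, 0, 0, 0],
])

```text
clock: 3.05
position: [471.7, -17.1, 98.6]
ee_rot: [1.0, 0.0, 0.001, -0.0]
contact_force: [-0.1, 0.5, 0.8]
gripper_width: -0.2
```

servo_tool([
  [0, 0, 0, 0.2, 0, 0, 0],
  [0, 0, 0, 0, 0, 0, 0],
])

```text
clock: 3.25
position: [471.7, -17.2, 96.1]
ee_rot: [1.0, 0.0, 0.001, -0.0]
contact_force: [-0.4, -0.1, 1.6]
gripper_width: -0.0
```

```bash
sed -i 's/PEN=22.5/PEN=21.8/; s/    if k.sum/    b=np.degrees(np.arctan2(w[:,1],w[:,0])); k\&=(b>-75)\&(b<95)\n    if k.sum/' h.py
python3 - <<'E'
from h import *
print(handle()); s=read_state(); print(s["position"],s["contact_force"])
print(np.round(104*np.c_[-np.cos(a:=np.radians([-32,-26.5,-15.5,1,21,41,61])),np.sin(a)],1).tolist())
E
```

```text
(3.25, np.float64(-27.8), np.float64(0.999), 21)
[471.71680955 -17.26177732  96.09202159] [0.2231345  0.06922635 2.34712029]
[[-88.2, -55.1], [-93.1, -46.4], [-100.2, -27.8], [-104.0, 1.8], [-97.1, 37.3], [-78.5, 68.2], [-50.4, 91.0]]
```

servo_tool([
  [0, 0, 0, 0.1, 0, 0, 0],
  [0, 0, 0, 0, 0, 0, 0],
])

```text
clock: 3.5
position: [471.9, -17.6, 96.0]
ee_rot: [1.0, 0.001, 0.001, 0.0]
contact_force: [-1.6, -1.4, 9.8]
gripper_width: 0.0
```

servo_tool([
  [0, 0, 0, 0.05, 0, 0, 0],
  [0, 0, 0, 0, 0, 0, 0],
])

```text
clock: 3.7
position: [472.0, -17.8, 96.0]
ee_rot: [1.0, 0.001, 0.001, 0.0]
contact_force: [-2.8, -1.0, 13.5]
gripper_width: -0.0
```

servo_tool([
  [0, -0.49, -0.87, 0, 0, 0, 0],
  [0, -0.71, -1.86, 0, 0, 0, 0],
  [0, -0.38, -2.96, 0, 0, 0, 0],
  [0, 0.69, -3.55, 0, 0, 0, 0],
  [0, 1.86, -3.09, -1.0, 0, 0, 0],
  [0, 1.6, -1.4, -2.0, 0, 0, 0],
  [0, 0, 0, 0, 0, 0, 0],
  [0, -2.08, 4.1, 0, 0, 0, 0],
  [0, -2.07, 4.1, 0, 0, 0, 0],
])

```text
clock: 4.6
position: [454.0, 37.2, 123.1]
ee_rot: [1.0, 0.001, -0.001, 0.0]
contact_force: [0.2, -0.0, 1.0]
gripper_width: 0.2
```

```bash
python3 - <<'E'
from h import *
for i in range(12): print(*handle())
E
```

```text
4.6 None 0
4.65 None 0
4.7 None 0
4.75 None 0
4.8 None 0
4.85 None 0
4.9 None 0
4.95 None 0
5.0 None 0
5.05 None 0
5.1 None 0
5.15 70.1 1.0 14
```

```bash
python3 - <<'E'
from h import *
L=[]
for i in range(17):
    r=handle(); print(*r)
    if r[1] is not None and r[3]>8: L.append(r[:2])
L=np.array([(5.15,70.1)]+L); p=np.polyfit(L[:,0]-5.4,L[:,1],2); print(p, np.round(np.polyval(p,L[:,0]-5.4)-L[:,1],1))
print(read_state()["clock"])
E
```

```text
5.2 62.8 0.998 30
5.25 53.5 0.998 26
5.3 44.1 0.999 27
5.35 34.8 0.999 24
5.4 25.5 0.999 23
5.45 17.1 0.999 21
5.5 8.3 0.999 23
5.55 -0.3 0.999 22
5.6 -8.3 0.999 21
5.65 -17.2 0.999 22
5.7 -25.1 0.999 22
5.75 -33.8 0.999 24
5.8 -42.1 0.999 23
5.85 -50.8 0.999 24
5.9 -58.9 0.999 26
5.95 -67.5 0.999 27
6.0 -76.1 0.998 28
[  10.43343653 -175.94685243   26.21909185] [ 0.8 -1.  -0.7 -0.2  0.2  0.7  0.3  0.4  0.4 -0.3  0.1 -0.5 -0.3 -0.4
 -0.  -0.2  0.1  0.5]
6.05
```

servo_tool([
  [0, 0, 0, 1.3, 0, 0, 0],
  [0, 0, 0, 1.24, 0, 0, 0],
  [0, 0, 0, 0, 0, 0, 0],
  [0, 0, 0, 0, 0, 0, 0],
  [0, 0, 0, 0, 0, 0, 0],
  [0, 0, 0, 0, 0, 0, 0],
  [0, 0, 0, 0, 0, 0, 0],
  [0, 0, 0, 0, 0, 0, 0],
  [0, 0, 0, 0, 0, 0, 0],
  [0, 0, 0, 0, 0, 0, 0],
  [0, 0, 0, 0, 0, 0, 0],
])

```text
clock: 7.15
position: [455.2, 37.9, 98.4]
ee_rot: [1.0, 0.0, 0.0, 0.0]
contact_force: [0.1, 0.5, 0.1]
gripper_width: -0.2
```

```bash
python3 - <<'E'
from h import *
print(read_state()["position"],read_state()["contact_force"])
for i in range(12):
    r=handle(); print(*r)
    if r[1] is not None and r[3]>8 and r[1]<48: break
print(read_state()["clock"])
E
```

```text
[455.22324825  37.92404221  98.42858987] [0.09388613 0.51355931 0.06002184]
7.15 None 0
7.2 None 0
7.25 None 0
7.3 None 0
7.35 69.4 0.999 17
7.4 65.0 0.998 28
7.45 57.7 0.998 30
7.5 50.5 0.999 26
7.55 43.8 0.998 28
7.6
```

servo_tool([
  [0, 0, 0, 0, 0, 0, 0],
  [0, 0, 0, 0.35, 0, 0, 0],
  [0, 0, 0, 0.05, 0, 0, 0],
  [0, 0, 0, 0, 0, 0, 0],
  [0, 0, 0, 0, 0, 0, 0],
])

```text
clock: 8.1
position: [455.7, 38.0, 96.0]
ee_rot: [1.0, 0.001, 0.001, 0.0]
contact_force: [-3.3, -0.1, 13.2]
gripper_width: 0.3
```

```bash
python3 - <<'E'
from h import *
for i in range(3): print(*handle(),read_state()["contact_force"],read_state()["position"])
c=snap("top","t2.png"); im=cv2.imread("pics/t2.png")
cv2.imwrite("pics/t2c.png",cv2.resize(im[110:250,240:380],None,fx=4.2,fy=4.2,interpolation=cv2.INTER_CUBIC))
E
```

```text
8.1 10.2 0.999 22 [-3.96904809 -0.07472747 12.65168603] [455.69906928  37.94402898  96.01980521]
8.15 10.2 0.999 22 [-3.72309073 -0.70235217 13.26350637] [455.67984213  37.92825896  96.00139454]
8.2 10.2 0.999 22 [-3.0391773   0.29426111 13.13652519] [455.71586121  37.95936262  96.0109894 ]
```

View pics/t2c.png

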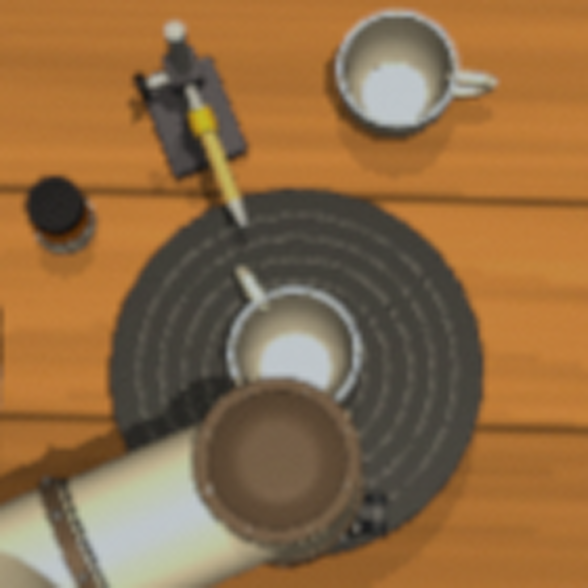

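The crop shows the wheel stopped at +10° and the handle tip near (240,268), a little CCW of the pen line. I'll ease it clockwise with the pressed finger by about 18 mm along the tangent.

servo_tool([
  [0, 0, -0.2, 0, 0, 0, 0],
  [0, 0, -0.3, 0, 0, 0, 0],
  [0, 0, -0.3, 0, 0, 0, 0],
  [0, 0, -0.3, 0, 0, 0, 0],
  [0, 0, -0.3, 0, 0, 0, 0],
  [0, 0, -0.3, 0, 0, 0, 0],
  [0, 0, -0.15, 0, 0, 0, 0],
  [0, 0, 0, 0, 0, 0, 0],
  [0, 0, 0, 0, 0, 0, 0],
])

```text
clock: 9.2
position: [457.9, 57.3, 96.1]
ee_rot: [1.0, 0.001, 0.003, -0.001]
contact_force: [1.6, -0.4, 6.5]
gripper_width: 0.1
```

```bash
python3 - <<'E'
from h import *
for i in range(2): print(*handle(),read_state()["contact_force"],read_state()["position"])
E
```

```text
9.2 -0.1 0.999 21 [ 1.39326279 -1.52979622  6.23138389] [457.88838653  57.31817095  96.06595192]
9.25 -0.1 0.999 21 [ 1.73944258 -0.96766699  7.11364745] [457.89205676  57.28392659  96.04853925]
```

servo_tool([
  [0, 0, 0, -0.04, 0, 0, 0],
  [0, 0, 0, -0.04, 0, 0, 0],
  [0, 0, 0, -0.04, 0, 0, 0],
  [0, 0, 0, -0.1, 0, 0, 0],
  [0, 0, 0, -1, 0, 0, 0],
  [0, 0, 0, -2, 0, 0, 0],
  [0, 0, 0, -4, 0, 0, 0],
  [0, 0, 0, -4, 0, 0, 0],
  [0, 0, 0, -4, 0, 0, 0],
  [0, -4, 0, 0, 0, 0, 0],
  [0, -4, 0, 0, 0, 0, 0],
  [0, 0, 0, 0, 0, 0, 0],
])

```text
clock: 10.5
position: [370.1, 54.9, 246.3]
ee_rot: [1.0, 0.001, -0.002, -0.0]
contact_force: [1.2, 0.6, -0.4]
gripper_width: 0.3
```

```bash
python3 - <<'E'
from h import *
for i in range(12):
    r=handle()
    if i%3==0 or i==11: print(*r)
s=read_state(); print(s["contact_force"],s["position"])
c=snap("top","t3.png"); im=cv2.imread("pics/t3.png")
cv2.imwrite("pics/t3c.png",im[100:300,120:520].repeat(2,0).repeat(2,1))
E
```

```text
10.5 1.9 0.999 23
10.65 1.9 0.999 23
10.8 1.9 0.999 23
10.95 1.9 0.999 23
11.05 1.9 0.999 23
[ 0.4117114  -1.03699171  0.22920911] [375.36961789  56.34848305 246.36359838]
```

View pics/t3c.png

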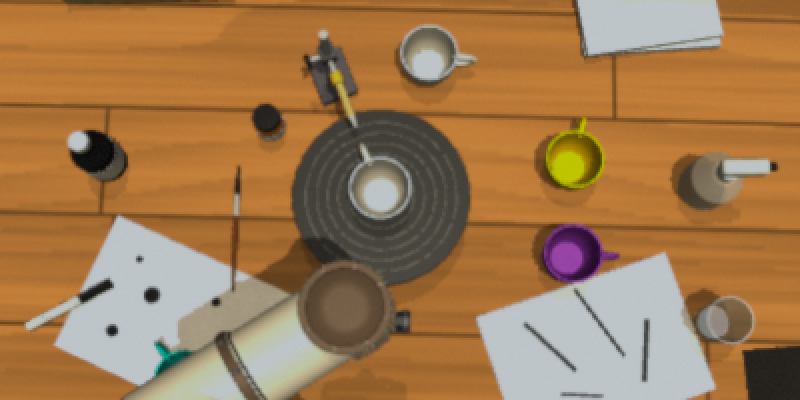

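The crop shows the handle lined up with the pen. The cup is centred at (380,188), the hand is clear and the bystanders look unmoved. The handle held at +1.9° over 0.55 s, so I'm handing in.

```bash
python3 -c "
from bench import *
print(job_done())"
```

```text
the job is handed in; nothing more can be done
None
```

I flicked the wheel clockwise with one fingertip stroke to about 3 rad/s. It coasted untouched while the handle went past the pen once and on round the far side. When the handle came round again I braked with a fingertip on the head and then took the hand away. The job is handed in; it reports no verdict.

- **Stop and correction:** The brake stopped the wheel 10.2° short of the pen. With the finger still pressed I eased it to -0.1°, and lifting off let it move to +1.9°.
- **Final check:** The handle reads +1.9° from the pen line (limit 10°), unchanged over 0.55 s of pictures, and the force on the tool is within noise. By eye in the last picture, the cup is still centred and the gauge and bystanders look unmoved.
- **Disagreements and gaps:**
  - The wheel's fitted radius came out at 122 mm against 125 mm.
  - My handle angle agreed with a hand-read value to about 1°.
  - The arm hid the near half of the wheel, so I did not see the handle on the far side and inferred it from the steady speed on either side.

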